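# Set the model tile up on the classroom display easel

### The arm

A 6-joint arm with a two-finger parallel gripper is mounted at the origin on the work surface. World frame = base frame: x ahead of the robot, y to its left, z up, the work surface at z = 0. Lengths are in m, angles in rad, forces in N, time in s.
With the tool pointing down it reaches from about 0.3 to 0.875 m from the base axis. Payload 6.4 kg.
Tool frame: the origin (TCP) lies at the very end of the fingers, on their centre line; the grasp point (between the pads) lies 19 mm behind it; z points along the fingers, y is the line along which they close (so a half turn about z gives the same grasp; the last joint's range is limited). The gripper opens to 88 mm and grips with 3 to 60 N. Pads are 18 mm wide; open, the fingers measure 123 mm over their backs; the gripper's body (75 mm by 187 mm) begins 45 mm behind the grasp point.
Start: joints at [0.93, 0.181, 1.607, -0, 1.354, -0.206], TCP at [0.242, 0.522, 0.201] pointing down, gripper open.
Joint ranges: [-2.99, 2.99], [-0.89, 2.07], [0.3, 2.58], [-1.14, 4.28], [0, 2.63], [-3.12, 3.12]. Speed limits (rad/s): [2.57, 2.57, 3.01, 3.14, 3.14, 3.14].

### API

Orientations are given as a rotation vector (axis times angle).
In Python, from plant import arm, snapshot gives the robot as it stands.
- The arm moves only by the tool drive_tool, never from a script. Its argument "increments" is a list of rows, each an object of numbers: "dx", "dy", "dz": the shift along the tool's x, y, z in cm; "rx", "ry", "rz": the turn, a rotation vector about the tool's x, y, z in rad; "fingers": the opening, from 0 (shut) to 1 (fully open). A call has 1 to 20 rows; each row shifts and turns the commanded pose from where the row before left it, along the tool's axes as they then stand; what a row does not reach is not made up. A row lasts 1/12 s, in which the tool goes at most 41.7 mm and 7.16 degrees, less where a joint would pass 70% of its speed; a pose out of reach is approached as far as the arm can. A call with a gripper value outside its range is refused whole. The fingers move at their own pace and stop on an object; "newtons" is the grip in N (left out, the last holds). Time passes only in rows, so rows that do not move let the fingers close. It gives the time, the measured TCP pose, the force, the opening and the grip force at its end, in the units of the state.
- arm.get_state(): the state, without advancing time (a new reading comes with each control period).
- snapshot(name): name is "side" or "top" or "wrist"; returns a dict with "color" (480x640x3 uint8, red, green, blue), "z_map" (480x640 float32, m along the optical axis (not along the pixel's ray), 0 where there is no reading), "fx", "fy", "cx", "cy" (pixels), "distortion" ([k1, k2, p1, p2, k3] as OpenCV has them; the pictures are not rectified), "extrinsics" (4x4, takes a point from camera to world coordinates). Camera axes: x right, y down, z forward; pixel columns grow to the right and rows downward; lengths in m; the calibration is good to about 2 mm. A picture is of the moment at which its call begins.
- arm.close_job(): hands the job in; it is judged then, once.
The state is a dict: "clock": time; "joint_positions": joint angles; "qvel": joint speeds; "joint_torque": joint torques, N m; "tool_pos": TCP position; "tcp_rot": TCP orientation; "ft_force": force on the tool from outside, world axes, zero at the start; "torque": the same for the moment, N m; "gripper_width": finger opening in m; "grasp_force": force on a finger pad.
Only numpy, scipy, OpenCV 4.12 (cv2) and the standard library are available. Lean on these libraries where they do the work, as an engineer would, in place of code of your own. Each camera call takes 0.05 s, during which the arm holds its last target. There are 200 camera calls.

### The job

Raise the folded rod backrest of the little display easel all the way up to its stop. Then take the tall flower tile out of the drying rack and stand it in the middle of the easel's ledge, leaning back on the raised backrest with the flower facing out to the class, and let go. The tile is brittle, so set it down gently, and leave the other tiles and everything else where they are.

Things in the scene. Friction and masses are not known exactly. Their poses are not given: they have to be found in the camera images.
- easel: Display easel with a heavy grey base plate, 160 deep x 190 wide, that does not move. Origin on the table under its middle line; +x to its front (class side), y along its width, z up. The plate's top is the ledge, 12 mm up. Front lip: 150 long, 10 above the ledge, inner face at x = +60. Backrest hinge axis along y at x = +30, z = 20, between cheeks at y = +-81. Backrest up, the ledge is 22 mm deep.
- rest (a joint): Backrest's angle above horizontal, rad: 0 = folded flat towards the easel's -x (back), 1.222 (70 deg) = fully up at its stop, leaning back 20 deg from upright. The hinge is stiff (0.35 N m): the backrest (160 g) stays where it is left; a push of about 3 N on its top bar folds it back.
- rest_bar (a point): Centre of the backrest's top bar, a round steel rod 10 mm thick, 140 mm long along the easel's y, 110 mm from the hinge axis. The backrest is a frame of such rods: side rods at y = +-70 mm, top bar, and a middle bar 55 mm from the hinge; it is open (45 mm) between the two bars.
- rest_hinge (a point): Middle of the backrest's hinge axis, 20 mm above the table.
- ledge (a point): Middle of the ledge on its surface, 12 mm above the table, at easel x = +45 mm.
- rack: Fixed tile drying rack: wooden board 150 x 180 mm, its top 18 mm above the table, with wire hoops 80 mm wide (along x) that reach 68 mm above the table and form three slots, 14 mm wide, at y = -50, 0 and +50 mm. A tile stands upright on the board in each slot, its plane along x. Origin under the board on the table.
- tile: The tile to set up: clay, 120 wide (x), 10 thick (y), 160 tall (z) mm, 300 to 480 g, the tallest in the rack, in any of its slots. Origin at the centre of its bottom face, z up along its height, +y out of the face with the raised flower (65 mm across, 4 to 6 mm high, centred 92 mm above the bottom). In the rack the flower faces the rack's +y, the robot's left.
- tile_square: Smaller tile of the same clay in another slot, 110 x 10 x 110 mm, with a round boss. Origin at the centre of its lower edge face, z up. To be left alone.
- tile_small: Smallest tile of the same clay in another slot, 100 wide x 10 thick x 95 mm tall, with three short bars. Origin at the centre of its lower edge face, z up. To be left alone.
- pot: Small open clay bowl, 76 mm across, 50 mm tall, origin under it. To be left alone.
- spatula: Clay scraper 190 mm long, wooden handle and flat steel blade, lying on the table. To be left alone.
- rolling_pin: Wooden rolling pin, 260 mm long, 44 mm thick. To be left alone.
- scissors: Blue-handled scissors, 150 mm long, lying on the red folder. To be left alone.

How it is judged:
On the way:
1. the backrest is raised to its stop (value of joint rest above 1.12 rad), for 0.2 s.
At the end, for the whole second after the job is handed in: The backrest is at its stop (within 0.1 rad); the tile stands at rest and released with its lower edge on the ledge between backrest and lip, within 25 mm of the ledge's middle and within 10 deg of square to the easel, leaning back 10 to 33 deg on the backrest with the flower facing out and up (value of joint rest above 1.12 rad and z of tile in the frame of easel between 0.008 and 0.021 m and x of tile in the frame of easel between 0.033 and 0.061 m and y of tile in the frame of easel between -0.025 and 0.025 m and angle between tile's own y axis and vertical between 0.99 and 1.41 rad and angle between tile's own z axis and vertical below 0.58 rad and angle between the x axis of tile and the y axis of easel, either way round below 0.17 rad and linear speed of tile below 0.01 m/s and angular speed of tile below 0.05 rad/s and contact force between tile and the fingers below 0.01 N); the robot touches nothing.
It fails at once if the tile is pressed or banged hard onto the easel (more than 60 N) (contact force between tile and easel above 60 N).
It fails at once if the tile is dropped by more than about 10 mm (moves faster than 0.35 m/s while the fingers do not touch it) (linear speed of tile above 0.35 m/s and contact force between tile and the fingers below 0.05 N).
It fails at once if another tile is pulled out or shifted more than 20 mm (distance of any of tile_square, tile_small from where it was at the start of the episode above 0.02 m).
It fails at once if another thing on the table is shifted more than 30 mm (distance of any of pot, spatula, rolling_pin, scissors from where it was at the start of the episode above 0.03 m).
It also fails if it takes over 53 s, if anything falls off the work surface, if the arm or the gripper's body presses on something with over 40 N, if the wrist force passes 120 N, or if a joint passes its speed limit or range.

## Working session

There is one attempt and no reset: what is moved stays moved. The work goes in short steps, Python scripts to look and compute and a tool call to move; the robot and the scene stay as the last step left them, time stands still between calls to the robot, and variables do not carry over. Pictures are saved under pics/ and viewed, at most 10 in all, crops included, and the job is handed in when it is done.

Besides the shell and the picture viewer there is one more tool, called after "Emit:" as name(argument=value, ...) on one line, values as JSON. drive_tool: Moves the arm, as the interface text tells. Its arguments: {"type":"object","properties":{"increments":{"type":"array"},"newtons":{"type":"number"}},"required":["increments"]}

```bash
mkdir -p pics; cat > h.py <<'E'
import numpy as np, cv2
from plant import arm, snapshot
from scipy.spatial.transform import Rotation as R
def shot(n):
    s=snapshot(n); K=np.array([[s["fx"],0,s["cx"]],[0,s["fy"],s["cy"]],[0,0,1]])
    u,v=np.meshgrid(np.arange(640),np.arange(480))
    p=cv2.undistortPoints(np.stack([u,v],-1).reshape(-1,1,2).astype(float),K,np.array(s["distortion"],float)).reshape(480,640,2)
    z=s["z_map"]; E=np.array(s["extrinsics"])
    P=np.dstack([p*z[...,None],z])@E[:3,:3].T+E[:3,3]
    P[z==0]=np.nan
    return s["color"],P
def save(n,c): cv2.imwrite("pics/"+n+".png",c[...,::-1])
E
python3 - <<'E'
from h import *
for n in("side","top"):
    c,P=shot(n); save(n+"0",c); np.save(n+"0.npy",P)
    print(n,snapshot(n)["extrinsics"] if 0 else "")
print(arm.get_state())
E
```

```text
side 
top 
{'clock': 0.1, 'joint_positions': array([ 9.29695475e-01,  1.81427337e-01,  1.60790990e+00, -3.33059671e-05,
        1.35380894e+00, -2.06297978e-01]), 'qvel': array([-0.00120615, -0.00246171, -0.00297567,  0.0001984 ,  0.00129636,
        0.00020677]), 'joint_torque': array([ 1.31713488e-03, -4.34817767e+01, -3.42697656e+01,  7.05024227e-02,
        3.39967303e-02, -3.24193707e-05]), 'tool_pos': array([0.24186821, 0.521054  , 0.19972153]), 'tcp_rot': array([-6.77476834e-01, -3.06705038e+00,  2.24505138e-03]), 'ft_force': array([-0.44038682, -0.41553359,  0.41087416]), 'torque': array([-0.01167587, -0.04455723, -0.01653025]), 'grasp_force': 0.0, 'gripper_width': 0.08824229021424558}
```

View pics/top0.png

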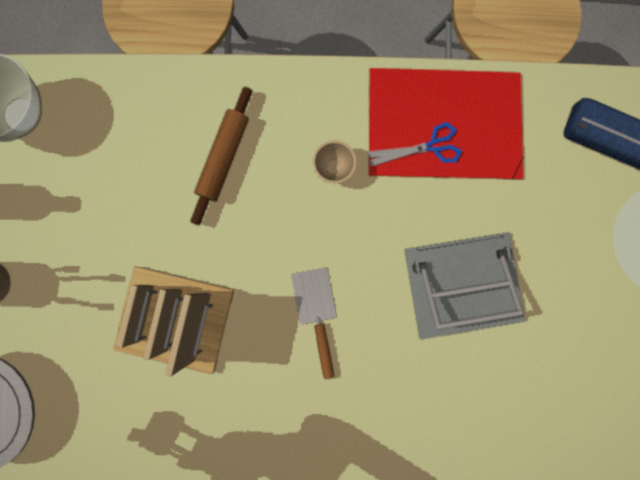

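View pics/side0.png

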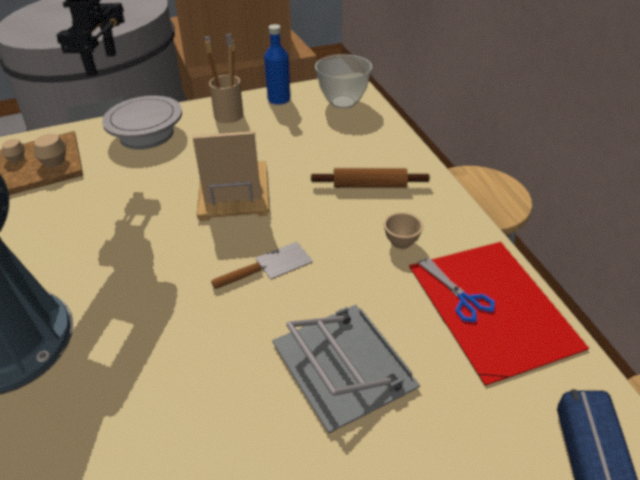

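The top view shows the rack at about (175,320), with the tallest tile in the right-hand slot (190,335). The easel is at (465,285), with its hinge and lip side at the top of the image (away from the robot) and its top bar near (480,320). The spatula lies between them at (315,320), the pot at (335,162).

```bash
python3 - <<'E'
from h import *
P=np.load("top0.npy"); c=cv2.imread("pics/top0.png")
print("corners table",P[300,290].round(3),P[240,320].round(3))
def box(Q): 
    r=cv2.minAreaRect((Q[:,:2]*1000).astype(np.float32)); return np.round(r[0],1),np.round(r[1],1),round(r[2],2)
def reg(r0,r1,c0,c1,zl,zh,P=P):
    Q=P[r0:r1,c0:c1].reshape(-1,3); Q=Q[np.isfinite(Q).all(1)]; return Q[(Q[:,2]>zl)&(Q[:,2]<zh)]
Q=reg(255,385,100,240,0.012,0.026); print("rack board",box(Q),np.median(Q[:,2]))
Q=reg(255,385,100,240,0.17,0.2); print("tall top",len(Q),box(Q),Q.mean(0))
Q=reg(255,385,100,240,0.12,0.165); print("mid",len(Q))
for l,h in((.1,.12),(.12,.135)):
    Q=reg(255,385,100,240,l,h); print(l,len(Q), box(Q) if len(Q) else"")
Q=reg(225,345,395,535,0.007,0.017); print("easel plate",len(Q),box(Q),np.median(Q[:,2]))
for z0,z1 in((.02,.04),(.04,.1)):
    Q=reg(225,345,395,535,z0,z1); print("bars",len(Q),box(Q) if len(Q) else "")
for (v,u) in[(321,480),(291,470),(266,421),(254,505),(236,500),(242,440),(327,440),(314,520)]: print(v,u,P[v-2:v+3,u-2:u+3].reshape(-1,3)[np.nanargmax(P[v-2:v+3,u-2:u+3,2])].round(4))
st=arm.get_state(); print(R.from_rotvec(st['tcp_rot']).as_matrix().round(3))
big=cv2.resize(np.hstack([c[250:390,95:245],c[220:350,390:540].repeat(1,0) if 0 else c[215:355,390:540]]),None,fx=2.6,fy=2.6,interpolation=cv2.INTER_CUBIC); cv2.imwrite("pics/crop0.png",big)
E
```

```text
corners table [ 0.501  0.074 -0.002] [ 0.608  0.023 -0.   ]
rack board (array([463.3, 276.6]), array([181.4, 150.7]), 78.12) 0.01823568010526322
tall top 652 (array([452.6, 226.9]), array([ 11.1, 120. ]), 76.76) [0.45157825 0.22668033 0.17750132]
mid 1027
0.1 963 (array([464.3, 277.1]), array([114.3, 118.6]), 77.34)
0.12 699 (array([458.6, 251.4]), array([ 61.6, 118. ]), 78.06)
easel plate 7622 (array([ 532.4, -232.3]), array([161.5, 191.9]), 10.27) 0.011950906324625699
bars 661 (array([ 571., -226.]), array([ 86.5, 173.8]), 13.29)
bars 1405 (array([ 507.4, -236.3]), array([ 74.4, 151.2]), 10.81)
321 480 [ 0.4734 -0.2418  0.0695]
291 470 [ 0.5239 -0.2275  0.0489]
266 421 [ 0.5635 -0.1475  0.0314]
254 505 [ 0.5851 -0.2958  0.0307]
236 500 [ 0.622  -0.2892  0.025 ]
242 440 [ 0.6027 -0.189   0.0238]
327 440 [ 0.4614 -0.1749  0.072 ]
314 520 [ 0.489  -0.3119  0.0704]
[[-0.907  0.421 -0.001]
 [ 0.421  0.907 -0.001]
 [ 0.    -0.002 -1.   ]]
```

View pics/crop0.png

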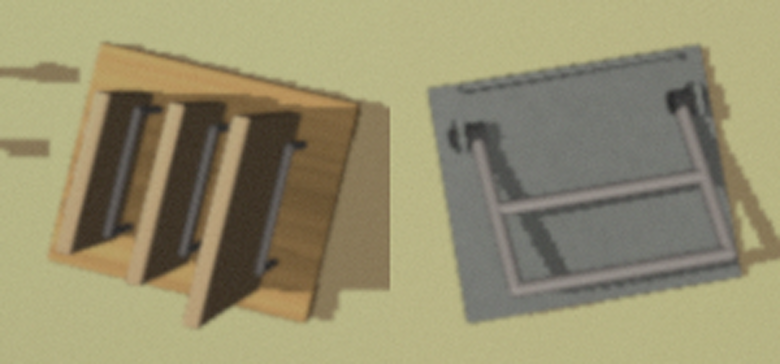

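The crop confirms it: the tall tile is the rightmost one, flower side to the left. The backrest stands partly raised, with its bar at the robot side. I'll refine the frames next.

```bash
cat >> h.py <<'E'
def ang(v): return np.degrees(np.arctan2(v[1],v[0]))
def go(pos,ydir,tilt=0,src=None):
    """tool z down (tilted so it points to the front by tilt about), tool y horizontally along ydir; prints deltas"""
    st=src or arm.get_state(); T=R.from_rotvec(st['tcp_rot']); p=np.array(st['tool_pos'])
    y=np.r_[np.cos(np.radians(ydir)),np.sin(np.radians(ydir)),0]; z=np.r_[0,0,-1.]
    t=np.radians(tilt); Y=y*np.cos(t)+np.r_[0,0,np.sin(t)]; Z=y*np.sin(t)-np.r_[0,0,np.cos(t)]
    M=np.c_[np.cross(Y,Z),Y,Z]; G=R.from_matrix(M)
    print("turn",(T.inv()*G).as_rotvec().round(4),"shift cm in target axes",(M.T@(np.array(pos)-p)*100).round(2),"in present axes",(T.inv().apply(np.array(pos)-p)*100).round(2),"world",(np.array(pos)-p).round(4))
E
python3 - <<'E'
from h import *
from scipy.optimize import least_squares
P=np.load("top0.npy");S=np.load("side0.npy")
def sel(P,cx,cy,r,zl,zh):
    Q=P.reshape(-1,3); Q=Q[np.isfinite(Q).all(1)]; return Q[(np.hypot(Q[:,0]-cx,Q[:,1]-cy)<r)&(Q[:,2]>zl)&(Q[:,2]<zh)]
for nm,D in(("top",P),("side",S)):
    Q=sel(D,.532,-.232,.14,.007,.0165); b=cv2.minAreaRect((Q[:,:2]*1000).astype(np.float32)); print(nm,"plate",b,np.median(Q[:,2]))
    B=sel(D,.532,-.232,.14,.034,.12)
    # model: easel yaw, hinge x,y, angle: points lie on rods surface
    def f(v):
        yaw,ox,oy,a=v; c,s=np.cos(yaw),np.sin(yaw); d=B[:,:2]-[ox,oy]; x=d@[c,s]; y=d@[-s,c]; z=B[:,2]
        rx,rz=x-.03,z-.02; u=-rx*np.cos(a)+rz*np.sin(a); w=rx*np.sin(a)+rz*np.cos(a)
        def seg(y0,u0,y1,u1):
            q=np.clip(((y-y0)*(y1-y0)+(u-u0)*(u1-u0))/((y1-y0)**2+(u1-u0)**2),0,1)
            return np.sqrt((y-y0-q*(y1-y0))**2+(u-u0-q*(u1-u0))**2+w**2)
        e=np.min([seg(-.07,.11,.07,.11),seg(-.07,.055,.07,.055),seg(-.07,0,-.07,.11),seg(.07,0,.07,.11)],0)-.005
        return e
    r=least_squares(f,[.18,.542,-.230,.42],loss="soft_l1",f_scale=.003); v=r.x
    print(" easel yaw deg,ox,oy,rest",np.degrees(v[0]).round(2),v[1:].round(4),len(B),"rms",np.sqrt(np.mean(f(v)**2)).round(4))
    Q=sel(D,.452,.227,.1,.165,.2)
    if len(Q): b=cv2.minAreaRect((Q[:,:2]*1000).astype(np.float32)); print(" tile",len(Q),b,np.percentile(Q[:,2],[10,50,90]))
E
```

```text
top plate ((532.3613891601562, -232.2723388671875), (161.46192932128906, 191.90682983398438), 10.274744987487793) 0.011944582927024383
 easel yaw deg,ox,oy,rest 10.13 [ 0.5462 -0.2297  0.4066] 1508 rms 0.0014
 tile 708 ((452.572265625, 226.96365356445312), (11.178960800170898, 119.97886657714844), 76.88258361816406) [0.17135416 0.17764487 0.17976615]
side plate ((530.4365234375, -229.8420867919922), (161.6387176513672, 192.5764923095703), 10.163101196289062) 0.011325080411978106
 easel yaw deg,ox,oy,rest 10.25 [ 0.5447 -0.2272  0.399 ] 1637 rms 0.001
 tile 508 ((450.50823974609375, 229.27703857421875), (17.428030014038086, 120.18319702148438), 77.36613464355469) [0.16729366 0.17450036 0.17835372]
```

```bash
python3 - <<'E'
from h import *
go([.4754,-.2411,.13],10.2)
E
```

```text
turn [-1.50e-03  5.00e-04  9.58e-01] shift cm in target axes [-79.15   9.49   6.97] in present axes [-53.29 -59.28   7.05] world [ 0.2335 -0.7622 -0.0697]
```

Emit:
drive_tool(increments=[{"rz": 0.1064, "fingers": 0.45}, {"rz": 0.1064}, {"rz": 0.1064}, {"rz": 0.1064}, {"rz": 0.1064}, {"rz": 0.1064}, {"rz": 0.1064}, {"rz": 0.1064}, {"rz": 0.1064}, {"dx": -3.6, "dy": 0.43}, {"dx": -3.6, "dy": 0.43}, {"dx": -3.6, "dy": 0.43}, {"dx": -3.6, "dy": 0.43}, {"dx": -3.6, "dy": 0.43}, {"dx": -3.6, "dy": 0.43}, {"dx": -3.6, "dy": 0.43}, {"dx": -3.6, "dy": 0.43}, {"dx": -3.6, "dy": 0.43}, {"dx": -3.6, "dy": 0.43}, {"dx": -3.6, "dy": 0.43}])

```text
validation failed for argument at $.in...
```

Emit:
drive_tool(increments=[{"dx": -3.6, "dy": 0.43}, {"dx": -3.6, "dy": 0.43}, {"dx": -3.6, "dy": 0.43}, {"dx": -3.6, "dy": 0.43}, {"dx": -3.6, "dy": 0.43}, {"dx": -3.6, "dy": 0.43}, {"dx": -3.6, "dy": 0.43}, {"dx": -3.6, "dy": 0.43}, {"dx": -3.6, "dy": 0.43}, {"dx": -3.6, "dy": 0.43}, {"dx": -3.55, "dy": 0.46}, {"dz": 2.3}, {"dz": 2.3}, {"dz": 2.4}, {}, {}])

```text
validation failed for argument at $.in...
```

```bash
python3 - <<'E'
from h import *
go([.4754,-.2411,.046],10.2)
c,P=shot("wrist"); save("w1",c)
print(arm.get_state()['gripper_width'],arm.get_state()['clock'])
E
```

```text
turn [-1.50e-03  5.00e-04  9.58e-01] shift cm in target axes [-79.15   9.49  15.37] in present axes [-53.29 -59.26  15.45] world [ 0.2335 -0.7622 -0.1537]
0.08805721423242832 0.15
```

View pics/w1.png

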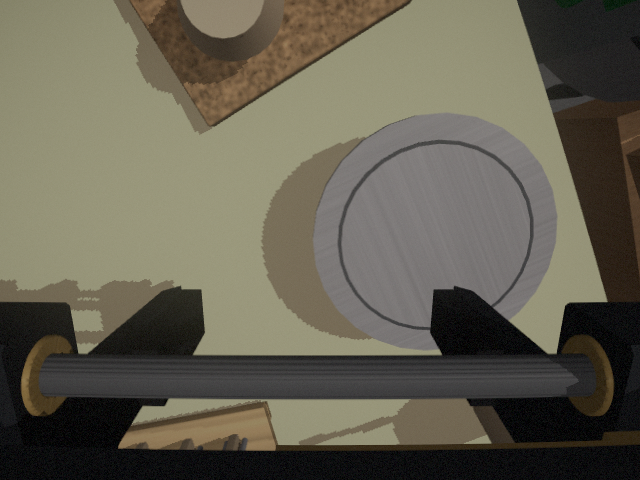

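The moves were refused and the arm is still at its start pose: the wrist view shows a plate at (440,230) beneath it. The rows probably need every key, so I'll try one complete row.

Emit:
drive_tool(increments=[{"dx": 0, "dy": 0, "dz": 0, "rx": 0, "ry": 0, "rz": 0.1, "fingers": 0.45}])

```text
clock: 0.23
tool_pos: [0.242, 0.5212, 0.2]
tcp_rot: [-0.829, -3.03, 0.001]
ft_force: [0.1, 0.2, -0.5]
gripper_width: 0.0836
grasp_force: 0.0
```

Emit:
drive_tool(increments=[{"dx": 0, "dy": 0, "dz": 0, "rx": 0, "ry": 0, "rz": 0.1072, "fingers": 0.45}, {"dx": 0, "dy": 0, "dz": 0, "rx": 0, "ry": 0, "rz": 0.1072, "fingers": 0.45}, {"dx": 0, "dy": 0, "dz": 0, "rx": 0, "ry": 0, "rz": 0.1072, "fingers": 0.45}, {"dx": 0, "dy": 0, "dz": 0, "rx": 0, "ry": 0, "rz": 0.1072, "fingers": 0.45}, {"dx": 0, "dy": 0, "dz": 0, "rx": 0, "ry": 0, "rz": 0.1072, "fingers": 0.45}, {"dx": 0, "dy": 0, "dz": 0, "rx": 0, "ry": 0, "rz": 0.1072, "fingers": 0.45}, {"dx": 0, "dy": 0, "dz": 0, "rx": 0, "ry": 0, "rz": 0.1072, "fingers": 0.45}, {"dx": 0, "dy": 0, "dz": 0, "rx": 0, "ry": 0, "rz": 0.1072, "fingers": 0.45}, {"dx": -3.6, "dy": 0.43, "dz": 0, "rx": 0, "ry": 0, "rz": 0, "fingers": 0.45}, {"dx": -3.6, "dy": 0.43, "dz": 0, "rx": 0, "ry": 0, "rz": 0, "fingers": 0.45}, {"dx": -3.6, "dy": 0.43, "dz": 0, "rx": 0, "ry": 0, "rz": 0, "fingers": 0.45}, {"dx": -3.6, "dy": 0.43, "dz": 0, "rx": 0, "ry": 0, "rz": 0, "fingers": 0.45}, {"dx": -3.6, "dy": 0.43, "dz": 0, "rx": 0, "ry": 0, "rz": 0, "fingers": 0.45}, {"dx": -3.6, "dy": 0.43, "dz": 0, "rx": 0, "ry": 0, "rz": 0, "fingers": 0.45}, {"dx": -3.6, "dy": 0.43, "dz": 0, "rx": 0, "ry": 0, "rz": 0, "fingers": 0.45}, {"dx": -3.6, "dy": 0.43, "dz": 0, "rx": 0, "ry": 0, "rz": 0, "fingers": 0.45}, {"dx": -3.6, "dy": 0.43, "dz": 0, "rx": 0, "ry": 0, "rz": 0, "fingers": 0.45}, {"dx": -3.6, "dy": 0.43, "dz": 0, "rx": 0, "ry": 0, "rz": 0, "fingers": 0.45}, {"dx": -3.6, "dy": 0.43, "dz": 0, "rx": 0, "ry": 0, "rz": 0, "fingers": 0.45}])

```text
clock: 1.82
tool_pos: [0.359, 0.1386, 0.2005]
tcp_rot: [2.014, 2.411, 0.001]
ft_force: [0.6, 0.7, 0.2]
gripper_width: 0.0399
grasp_force: 0.0
```

Emit:
drive_tool(increments=[{"dx": -3.6, "dy": 0.43, "dz": 0, "rx": 0, "ry": 0, "rz": 0, "fingers": 0.45}, {"dx": -3.6, "dy": 0.43, "dz": 0, "rx": 0, "ry": 0, "rz": 0, "fingers": 0.45}, {"dx": -3.6, "dy": 0.43, "dz": 0, "rx": 0, "ry": 0, "rz": 0, "fingers": 0.45}, {"dx": -3.6, "dy": 0.43, "dz": 0, "rx": 0, "ry": 0, "rz": 0, "fingers": 0.45}, {"dx": -3.6, "dy": 0.43, "dz": 0, "rx": 0, "ry": 0, "rz": 0, "fingers": 0.45}, {"dx": -3.6, "dy": 0.43, "dz": 0, "rx": 0, "ry": 0, "rz": 0, "fingers": 0.45}, {"dx": -3.6, "dy": 0.43, "dz": 0, "rx": 0, "ry": 0, "rz": 0, "fingers": 0.45}, {"dx": -3.6, "dy": 0.43, "dz": 0, "rx": 0, "ry": 0, "rz": 0, "fingers": 0.45}, {"dx": -3.6, "dy": 0.43, "dz": 0, "rx": 0, "ry": 0, "rz": 0, "fingers": 0.45}, {"dx": -3.6, "dy": 0.43, "dz": 0, "rx": 0, "ry": 0, "rz": 0, "fingers": 0.45}, {"dx": -3.55, "dy": 0.46, "dz": 0, "rx": 0, "ry": 0, "rz": 0, "fingers": 0.45}, {"dx": 0, "dy": 0, "dz": 2.3, "rx": 0, "ry": 0, "rz": 0, "fingers": 0.45}, {"dx": 0, "dy": 0, "dz": 2.3, "rx": 0, "ry": 0, "rz": 0, "fingers": 0.45}, {"dx": 0, "dy": 0, "dz": 2.4, "rx": 0, "ry": 0, "rz": 0, "fingers": 0.45}, {"dx": 0, "dy": 0, "dz": 0, "rx": 0, "ry": 0, "rz": 0, "fingers": 0.45}, {"dx": 0, "dy": 0, "dz": 0, "rx": 0, "ry": 0, "rz": 0, "fingers": 0.45}])

```text
clock: 3.15
tool_pos: [0.475, -0.2398, 0.1294]
tcp_rot: [-2.013, -2.408, 0.0]
ft_force: [0.8, 0.1, -0.2]
gripper_width: 0.0399
grasp_force: 0.0
```

```bash
python3 - <<'E'
from h import *
c,P=shot("wrist"); save("w2",c)
go([.4754,-.2411,.046],10.2)
# bar measured by wrist camera
Q=P.reshape(-1,3); Q=Q[np.isfinite(Q).all(1)]
a=np.radians(10.2);d=Q[:,:2]-[.5455,-.2285];x=d@[np.cos(a),np.sin(a)];y=d@[-np.sin(a),np.cos(a)]
m=(abs(y)<.06)&(Q[:,2]>.055)&(Q[:,2]<.08)&(x<0)
print("bar",m.sum(),np.percentile(x[m],[2,50,98]).round(4),np.percentile(Q[m,2],[50,98]).round(4))
print(arm.get_state()['gripper_width'],arm.get_state()['clock'])
E
```

```text
turn [-0.0003 -0.0003  0.0005] shift cm in target axes [-0.05 -0.08  8.5 ] in present axes [-0.05 -0.08  8.5 ] world [-0.0007 -0.0006 -0.085 ]
bar 2937 [-0.0735 -0.069  -0.0642] [0.0682 0.0699]
0.03955626324368991 3.2
```

View pics/w2.png

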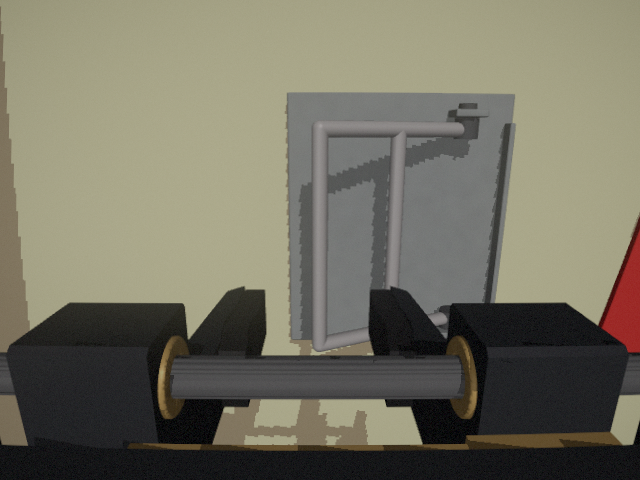

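The bar (column 320) lies between the fingers (255 and 380), with the middle bar at about 397. Next I go straight down 84 mm and close on it.

Emit:
drive_tool(increments=[{"dx": 0, "dy": 0, "dz": 2.8, "rx": 0, "ry": 0, "rz": 0, "fingers": 0.45}, {"dx": 0, "dy": 0.1, "dz": 2.8, "rx": 0, "ry": 0, "rz": 0, "fingers": 0.45}, {"dx": 0, "dy": 0, "dz": 1.8, "rx": 0, "ry": 0, "rz": 0, "fingers": 0.45}, {"dx": 0, "dy": 0, "dz": 1.0, "rx": 0, "ry": 0, "rz": 0, "fingers": 0.45}, {"dx": 0, "dy": 0, "dz": 0, "rx": 0, "ry": 0, "rz": 0, "fingers": 0}, {"dx": 0, "dy": 0, "dz": 0, "rx": 0, "ry": 0, "rz": 0, "fingers": 0}, {"dx": 0, "dy": 0, "dz": 0, "rx": 0, "ry": 0, "rz": 0, "fingers": 0}, {"dx": 0, "dy": 0, "dz": 0, "rx": 0, "ry": 0, "rz": 0, "fingers": 0}, {"dx": 0, "dy": 0, "dz": 0, "rx": 0, "ry": 0, "rz": 0, "fingers": 0}, {"dx": 0, "dy": 0, "dz": 0, "rx": 0, "ry": 0, "rz": 0, "fingers": 0}], newtons=15)

```text
clock: 4.03
tool_pos: [0.4776, -0.2408, 0.0475]
tcp_rot: [2.014, 2.409, 0.0]
ft_force: [0.1, 0.5, -0.5]
gripper_width: 0.0018
grasp_force: 0.0
```

```bash
python3 - <<'E'
from h import *
st=arm.get_state(); print({k:np.round(st[k],4) for k in('clock','tool_pos','ft_force','gripper_width','grasp_force')})
a=np.radians(10.2); d=st['tool_pos'][:2]-np.r_[.5455,-.2285]; print("TCP easel x",d@[np.cos(a),np.sin(a)], d@[-np.sin(a),np.cos(a)])
# arc: tool dy=easel dx, dz=-world dz
t=np.linspace(.403,1.235,13); x=-11*np.cos(t); z=11*np.sin(t)
print(np.c_[np.diff(x),-np.diff(z)].round(2).tolist())
E
```

```text
{'clock': np.float64(4.0333), 'tool_pos': array([ 0.4776, -0.2408,  0.0475]), 'ft_force': array([ 0.1365,  0.5181, -0.4982]), 'gripper_width': np.float64(0.0018), 'grasp_force': np.float64(0.0)}
TCP easel x -0.06902509920202492 -9.548040134872512e-05
[[0.32, -0.69], [0.37, -0.67], [0.42, -0.64], [0.46, -0.61], [0.5, -0.58], [0.54, -0.54], [0.57, -0.5], [0.61, -0.46], [0.64, -0.42], [0.67, -0.37], [0.69, -0.32], [0.71, -0.28]]
```

Closed to 1.8 mm, so the bar was missed. I'll look again.

```bash
python3 - <<'E'
from h import *
c,P=shot("side"); save("s3",cv2.resize(c[270:450,230:450],None,fx=2.5,fy=2.5))
c,P=shot("wrist"); save("w3",c)
E
```

```text
(no output)
```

View pics/s3.png

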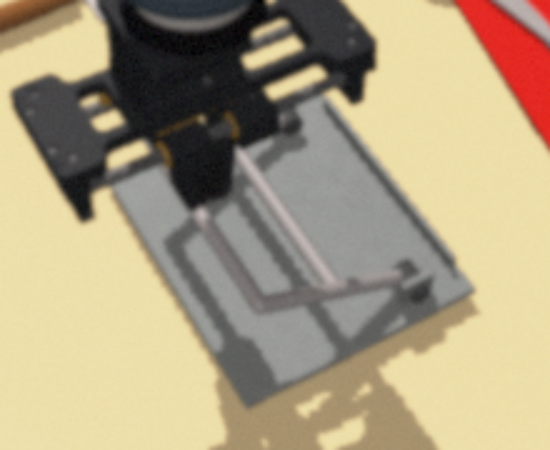

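The side view shows the fingers at or next to the top bar, with the bar emerging at the fingertip (200,212). I'll measure the backrest angle and the tip position numerically.

```bash
cat >> h.py <<'E'
from scipy.optimize import least_squares
def restfit(P,yaw=10.2,ox=.5455,oy=-.2285,far=.025,g0=.6):
    a=np.radians(yaw);c,s=np.cos(a),np.sin(a)
    Q=P.reshape(-1,3);Q=Q[np.isfinite(Q).all(1)];d=Q[:,:2]-[ox,oy];x=d@[c,s];y=d@[-s,c];z=Q[:,2]
    m=(abs(y)<.078)&(abs(y)>far)&(z>.034)&(z<.14)&(x>-.1)&(x<.05);x,y,z=x[m],y[m],z[m]
    def f(v):
        a=v[0];rx,rz=x-.03-v[1],z-.02;u=-rx*np.cos(a)+rz*np.sin(a);w=rx*np.sin(a)+rz*np.cos(a);h=y-v[2]
        def seg(y0,u0,y1,u1):
            q=np.clip(((h-y0)*(y1-y0)+(u-u0)*(u1-u0))/((y1-y0)**2+(u1-u0)**2),0,1)
            return np.sqrt((h-y0-q*(y1-y0))**2+(u-u0-q*(u1-u0))**2+w**2)
        return np.min([seg(-.07,.11,.07,.11),seg(-.07,.055,.07,.055),seg(-.07,0,-.07,.11),seg(.07,0,.07,.11)],0)-.005
    b=min((least_squares(f,[g,0,0],loss="soft_l1",f_scale=.002) for g in(.2,.4,.6,.8,1.0,1.2)),key=lambda r:r.cost)
    return b.x.round(4),m.sum(),np.median(abs(f(b.x))).round(4)
E
python3 - <<'E'
from h import *
for n in("side","top"):
    c,P=shot(n); print(n,restfit(P))
c,P=shot("wrist"); print("wrist",restfit(P))
st=arm.get_state(); print(st['gripper_width'],st['grasp_force'],st['clock'])
E
```

```text
side (array([ 0.3996, -0.0004,  0.0013]), np.int64(808), np.float64(0.0006))
top (array([ 0.4072,  0.0005, -0.0011]), np.int64(689), np.float64(0.0007))
wrist (array([ 0.4125,  0.002 , -0.0017]), np.int64(9718), np.float64(0.0003))
0.00039434091572734266 0.0 4.2833
```

View pics/w3.png

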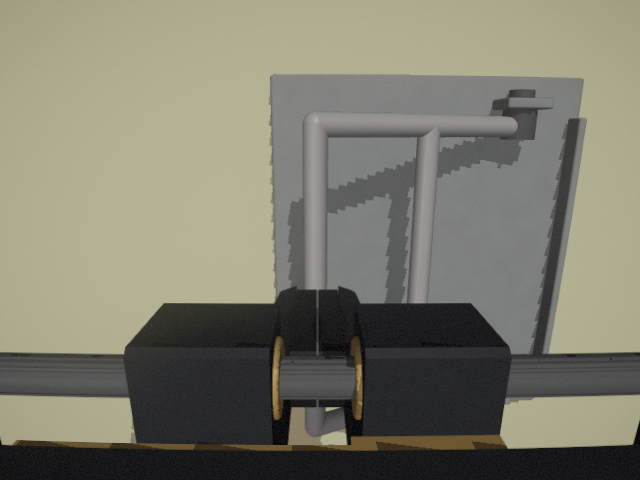

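```bash
python3 - <<'E'
from h import *
st=arm.get_state();print(st['tool_pos'],st['joint_positions'].round(3))
a=np.radians(10.2)
for n in("side","top","wrist"):
    c,P=shot(n);Q=P.reshape(-1,3);C=c.reshape(-1,3)
    d=Q[:,:2]-[.5455,-.2285];x=d@[np.cos(a),np.sin(a)];y=d@[-np.sin(a),np.cos(a)];z=Q[:,2]
    m=(abs(x+.069)<.04)&(abs(y)<.035)&(z>.02)&(z<.14)&(C.max(1)<60)
    print(n,m.sum())
    for lo in np.arange(.03,.13,.01):
        k=m&(z>=lo)&(z<lo+.01)
        if k.sum()>3: print("  z",lo.round(2),k.sum(),"x",np.percentile(x[k],[5,95]).round(4),"y",np.percentile(y[k],[5,95]).round(4))
E
```

```text
[ 0.47701964 -0.24042564  0.04660231] [-0.689  0.286  1.825 -0.     1.031 -0.868]
side 349
  z 0.08 24 x [-0.0754 -0.0613] y [-0.0076 -0.0055]
  z 0.09 73 x [-0.0846 -0.0592] y [-0.0094 -0.0055]
  z 0.1 98 x [-0.0867 -0.0592] y [-0.0093 -0.0026]
  z 0.11 88 x [-0.0871 -0.0584] y [-0.009  -0.0052]
  z 0.12 34 x [-0.065  -0.0557] y [-0.0088 -0.0045]
top 20
  z 0.09 6 x [-0.0806 -0.0749] y [0.0092 0.0101]
  z 0.1 4 x [-0.0818 -0.0735] y [0.0098 0.0108]
wrist 5156
  z 0.06 43 x [-0.0682 -0.0678] y [-0.0222 -0.0076]
  z 0.08 212 x [-0.0778 -0.059 ] y [0.0081 0.01  ]
  z 0.09 820 x [-0.0806 -0.0559] y [0.0082 0.0103]
  z 0.1 1073 x [-0.0791 -0.0573] y [0.0038 0.0103]
  z 0.11 982 x [-0.0784 -0.0581] y [0.0079 0.0102]
  z 0.12 1338 x [-0.077  -0.0593] y [-0.0086  0.0102]
```

```bash
python3 - <<'E'
from h import *
a=np.radians(10.2)
for n in("side","wrist"):
    c,P=shot(n);Q=P.reshape(-1,3);C=c.reshape(-1,3).max(1)
    d=Q[:,:2]-[.5455,-.2285];x=d@[np.cos(a),np.sin(a)];y=d@[-np.sin(a),np.cos(a)];z=Q[:,2]
    m=(abs(x+.068)<.016)&(abs(y)<.03)&(z>.045)&(z<.105)
    o=np.argsort(z[m]); 
    for i in o[::max(1,len(o)//22)]: print(n,x[m][i].round(4),y[m][i].round(4),z[m][i].round(4),C[m][i])
E
```

```text
side -0.0762 0.0094 0.0597 131
side -0.0765 -0.0164 0.0638 128
side -0.076 -0.0033 0.0647 130
side -0.0767 -0.0015 0.0656 127
side -0.0726 -0.0062 0.066 123
side -0.0715 -0.0072 0.0665 119
side -0.0749 -0.0197 0.0667 121
side -0.0687 -0.0294 0.067 116
side -0.0697 -0.0193 0.0676 111
side -0.0753 -0.0266 0.068 125
side -0.0705 -0.0056 0.0687 116
side -0.0793 -0.0075 0.0838 136
side -0.0634 -0.0083 0.0863 64
side -0.0725 -0.0072 0.0885 28
side -0.0723 -0.007 0.0905 25
side -0.0573 -0.0063 0.0918 51
side -0.072 -0.0065 0.0943 25
side -0.068 -0.0082 0.096 16
side -0.0589 -0.0064 0.0975 31
side -0.0828 -0.0091 0.0995 21
side -0.0696 -0.0055 0.1009 18
side -0.0706 -0.0043 0.1025 24
side -0.0663 -0.0083 0.1043 23
wrist -0.0636 0.0178 0.0632 115
wrist -0.0645 0.0099 0.0663 104
wrist -0.072 0.0189 0.067 136
wrist -0.0683 0.0104 0.0675 148
wrist -0.072 0.0162 0.0679 137
wrist -0.0712 0.0137 0.0682 145
wrist -0.0703 0.0257 0.0685 154
wrist -0.0695 0.0278 0.0687 157
wrist -0.0675 0.0254 0.0689 147
wrist -0.0667 0.0191 0.0692 141
wrist -0.0716 0.0162 0.0695 141
wrist -0.0699 0.0104 0.0702 156
wrist -0.0772 0.0098 0.0874 47
wrist -0.0595 0.01 0.0898 40
wrist -0.0773 0.01 0.0918 46
wrist -0.06 0.01 0.0936 38
wrist -0.0753 0.0088 0.0955 39
wrist -0.0742 0.008 0.097 31
wrist -0.0541 0.0099 0.0986 61
wrist -0.0597 0.0102 0.1002 33
wrist -0.075 0.0086 0.1018 32
wrist -0.0796 0.0094 0.1035 41
wrist -0.0676 0.0068 0.1049 27
```

By depth the closed fingertips sit at about z = 0.081, while the reported TCP is 0.0466. The true tip is therefore about 35 mm short of the reported TCP along the tool, and the bar is still underneath. I'll go by the cameras: open, lower another 36 mm and close.

Emit:
drive_tool(increments=[{"dx": 0, "dy": 0, "dz": 0, "rx": 0, "ry": 0, "rz": 0, "fingers": 0.45}, {"dx": 0, "dy": 0, "dz": 0, "rx": 0, "ry": 0, "rz": 0, "fingers": 0.45}, {"dx": 0, "dy": 0, "dz": 0, "rx": 0, "ry": 0, "rz": 0, "fingers": 0.45}, {"dx": 0, "dy": 0, "dz": 0, "rx": 0, "ry": 0, "rz": 0, "fingers": 0.45}, {"dx": 0, "dy": 0, "dz": 0, "rx": 0, "ry": 0, "rz": 0, "fingers": 0.45}, {"dx": 0, "dy": 0, "dz": 0, "rx": 0, "ry": 0, "rz": 0, "fingers": 0.45}, {"dx": 0, "dy": 0, "dz": 1.2, "rx": 0, "ry": 0, "rz": 0, "fingers": 0.45}, {"dx": 0, "dy": 0, "dz": 1.2, "rx": 0, "ry": 0, "rz": 0, "fingers": 0.45}, {"dx": 0, "dy": 0, "dz": 0.7, "rx": 0, "ry": 0, "rz": 0, "fingers": 0.45}, {"dx": 0, "dy": 0, "dz": 0.5, "rx": 0, "ry": 0, "rz": 0, "fingers": 0.45}, {"dx": 0, "dy": 0, "dz": 0, "rx": 0, "ry": 0, "rz": 0, "fingers": 0.45}])

```text
clock: 5.45
tool_pos: [0.4758, -0.2394, 0.0085]
tcp_rot: [-2.013, -2.408, 0.0]
ft_force: [-0.7, 1.0, -0.6]
gripper_width: 0.0399
grasp_force: 0.0
```

Emit:
drive_tool(increments=[{"dx": 0, "dy": 0, "dz": 0, "rx": 0, "ry": 0, "rz": 0, "fingers": 0}, {"dx": 0, "dy": 0, "dz": 0, "rx": 0, "ry": 0, "rz": 0, "fingers": 0}, {"dx": 0, "dy": 0, "dz": 0, "rx": 0, "ry": 0, "rz": 0, "fingers": 0}, {"dx": 0, "dy": 0, "dz": 0, "rx": 0, "ry": 0, "rz": 0, "fingers": 0}, {"dx": 0, "dy": 0, "dz": 0, "rx": 0, "ry": 0, "rz": 0, "fingers": 0}, {"dx": 0, "dy": 0, "dz": 0, "rx": 0, "ry": 0, "rz": 0, "fingers": 0}, {"dx": 0, "dy": 0, "dz": 0, "rx": 0, "ry": 0, "rz": 0, "fingers": 0}], newtons=20)

```text
clock: 6.03
tool_pos: [0.4765, -0.2408, 0.0108]
tcp_rot: [-2.014, -2.41, 0.002]
ft_force: [-6.7, -1.8, 4.5]
gripper_width: 0.0089
grasp_force: 20.0
```

The bar is gripped: 8.9 mm and 20 N. Now along the arc to the stop.

Emit:
drive_tool(increments=[{"dx": 0, "dy": 0.32, "dz": -0.69, "rx": 0, "ry": 0, "rz": 0, "fingers": 0}, {"dx": 0, "dy": 0.37, "dz": -0.67, "rx": 0, "ry": 0, "rz": 0, "fingers": 0}, {"dx": 0, "dy": 0.42, "dz": -0.64, "rx": 0, "ry": 0, "rz": 0, "fingers": 0}, {"dx": 0, "dy": 0.46, "dz": -0.61, "rx": 0, "ry": 0, "rz": 0, "fingers": 0}, {"dx": 0, "dy": 0.5, "dz": -0.58, "rx": 0, "ry": 0, "rz": 0, "fingers": 0}, {"dx": 0, "dy": 0.54, "dz": -0.54, "rx": 0, "ry": 0, "rz": 0, "fingers": 0}, {"dx": 0, "dy": 0.57, "dz": -0.5, "rx": 0, "ry": 0, "rz": 0, "fingers": 0}])

```text
clock: 6.62
tool_pos: [0.5056, -0.2355, 0.0531]
tcp_rot: [-2.012, -2.407, 0.007]
ft_force: [-15.2, -3.2, 8.6]
gripper_width: 0.0095
grasp_force: 20.0
```

Emit:
drive_tool(increments=[{"dx": 0, "dy": 0.61, "dz": -0.46, "rx": 0, "ry": 0, "rz": 0, "fingers": 0}, {"dx": 0, "dy": 0.64, "dz": -0.42, "rx": 0, "ry": 0, "rz": 0, "fingers": 0}, {"dx": 0, "dy": 0.67, "dz": -0.37, "rx": 0, "ry": 0, "rz": 0, "fingers": 0}, {"dx": 0, "dy": 0.69, "dz": -0.32, "rx": 0, "ry": 0, "rz": 0, "fingers": 0}, {"dx": 0, "dy": 0.6, "dz": -0.24, "rx": 0, "ry": 0, "rz": 0, "fingers": 0}, {"dx": 0, "dy": 0, "dz": 0, "rx": 0, "ry": 0, "rz": 0, "fingers": 0}, {"dx": 0, "dy": 0, "dz": 0, "rx": 0, "ry": 0, "rz": 0, "fingers": 0}])

```text
clock: 7.2
tool_pos: [0.539, -0.2298, 0.0722]
tcp_rot: [-2.014, -2.41, 0.004]
ft_force: [-9.7, -1.1, 11.1]
gripper_width: 0.009
grasp_force: 20.0
```

```bash
python3 - <<'E'
from h import *
for n in("side","top"):
    c,P=shot(n); print(n,restfit(P))
E
```

```text
side (array([ 1.2171e+00, -1.0000e-04,  1.6000e-03]), np.int64(492), np.float64(0.0005))
top (array([ 1.2258e+00,  5.0000e-04, -1.4000e-03]), np.int64(500), np.float64(0.0006))
```

The rest is at about 1.22 rad, at its stop. Release and lift.

Emit:
drive_tool(increments=[{"dx": 0, "dy": 0, "dz": 0, "rx": 0, "ry": 0, "rz": 0, "fingers": 0.5}, {"dx": 0, "dy": 0, "dz": 0, "rx": 0, "ry": 0, "rz": 0, "fingers": 0.5}, {"dx": 0, "dy": 0, "dz": 0, "rx": 0, "ry": 0, "rz": 0, "fingers": 0.5}, {"dx": 0, "dy": 0, "dz": 0, "rx": 0, "ry": 0, "rz": 0, "fingers": 0.5}, {"dx": 0, "dy": 0, "dz": 0, "rx": 0, "ry": 0, "rz": 0, "fingers": 0.5}, {"dx": 0, "dy": 0, "dz": 0, "rx": 0, "ry": 0, "rz": 0, "fingers": 0.5}, {"dx": 0, "dy": 0, "dz": -2, "rx": 0, "ry": 0, "rz": 0, "fingers": 0.5}, {"dx": 0, "dy": 0, "dz": -3, "rx": 0, "ry": 0, "rz": 0, "fingers": 0.5}, {"dx": 0, "dy": 0, "dz": -3, "rx": 0, "ry": 0, "rz": 0, "fingers": 0.5}, {"dx": 0, "dy": 0, "dz": -3, "rx": 0, "ry": 0, "rz": 0, "fingers": 0.5}, {"dx": 0, "dy": 0, "dz": 0, "rx": 0, "ry": 0, "rz": 0, "fingers": 0.5}])

```text
clock: 8.22
tool_pos: [0.5433, -0.2311, 0.1879]
tcp_rot: [2.007, 2.402, 0.002]
ft_force: [0.6, -0.9, 0.3]
gripper_width: 0.0441
grasp_force: 0.0
```

```bash
python3 - <<'E'
from h import *
for n in("side","top"):
    c,P=shot(n); print(n,restfit(P,far=0))
go([.4515,.228,.23-.035],77.1)
print(arm.get_state()['joint_positions'].round(2),arm.get_state()['ft_force'])
E
```

```text
side (array([1.2146e+00, 1.0000e-04, 1.4000e-03]), np.int64(1043), np.float64(0.0005))
top (array([ 1.2256e+00,  4.0000e-04, -1.5000e-03]), np.int64(1043), np.float64(0.0007))
turn [ 8.0000e-04  3.5000e-03 -1.1671e+00] shift cm in target axes [18.92 42.61 -1.26] in present axes [46.61 -0.66 -1.37] world [-0.0893  0.4576  0.0126]
[-0.6   0.22  1.6   0.    1.32 -0.78] [ 0.42996972  0.03405941 -0.42390908]
```

Emit:
drive_tool(increments=[{"dx": 3.58, "dy": 0, "dz": -0.7, "rx": 0, "ry": 0, "rz": 0, "fingers": 0.5}, {"dx": 3.58, "dy": 0, "dz": -0.7, "rx": 0, "ry": 0, "rz": 0, "fingers": 0.5}, {"dx": 3.58, "dy": 0, "dz": 0, "rx": 0, "ry": 0, "rz": 0, "fingers": 0.5}, {"dx": 3.58, "dy": 0, "dz": 0, "rx": 0, "ry": 0, "rz": 0, "fingers": 0.5}, {"dx": 3.58, "dy": 0, "dz": 0, "rx": 0, "ry": 0, "rz": 0, "fingers": 0.5}, {"dx": 3.58, "dy": 0, "dz": 0, "rx": 0, "ry": 0, "rz": 0, "fingers": 0.5}, {"dx": 3.58, "dy": 0, "dz": 0, "rx": 0, "ry": 0, "rz": 0, "fingers": 0.5}, {"dx": 3.58, "dy": 0, "dz": 0, "rx": 0, "ry": 0, "rz": 0, "fingers": 0.5}, {"dx": 3.58, "dy": 0, "dz": 0, "rx": 0, "ry": 0, "rz": 0, "fingers": 0.5}, {"dx": 3.58, "dy": 0, "dz": 0, "rx": 0, "ry": 0, "rz": 0, "fingers": 0.5}, {"dx": 3.58, "dy": 0, "dz": 0, "rx": 0, "ry": 0, "rz": 0, "fingers": 0.5}, {"dx": 3.58, "dy": -0.3, "dz": 0, "rx": 0, "ry": 0, "rz": 0, "fingers": 0.5}, {"dx": 3.6, "dy": -0.3, "dz": 0, "rx": 0, "ry": 0, "rz": 0, "fingers": 0.5}])

```text
clock: 9.4
tool_pos: [0.4497, 0.2295, 0.1931]
tcp_rot: [-2.014, -2.409, 0.004]
ft_force: [0.3, 0.0, 0.1]
gripper_width: 0.0439
grasp_force: 0.0
```

Emit:
drive_tool(increments=[{"dx": 0, "dy": 0, "dz": 0, "rx": 0, "ry": 0, "rz": -0.1167, "fingers": 0.5}, {"dx": 0, "dy": 0, "dz": 0, "rx": 0, "ry": 0, "rz": -0.1167, "fingers": 0.5}, {"dx": 0, "dy": 0, "dz": 0, "rx": 0, "ry": 0, "rz": -0.1167, "fingers": 0.5}, {"dx": 0, "dy": 0, "dz": 0, "rx": 0, "ry": 0, "rz": -0.1167, "fingers": 0.5}, {"dx": 0, "dy": 0, "dz": 0, "rx": 0, "ry": 0, "rz": -0.1167, "fingers": 0.5}, {"dx": 0, "dy": 0, "dz": 0, "rx": 0, "ry": 0, "rz": -0.1167, "fingers": 0.5}, {"dx": 0, "dy": 0, "dz": 0, "rx": 0, "ry": 0, "rz": -0.1167, "fingers": 0.5}, {"dx": 0, "dy": 0, "dz": 0, "rx": 0, "ry": 0, "rz": -0.1167, "fingers": 0.5}, {"dx": 0, "dy": 0, "dz": 0, "rx": 0, "ry": 0, "rz": -0.1167, "fingers": 0.5}, {"dx": 0, "dy": 0, "dz": 0, "rx": 0, "ry": 0, "rz": -0.1167, "fingers": 0.5}, {"dx": 0, "dy": 0, "dz": 0, "rx": 0, "ry": 0, "rz": 0, "fingers": 0.5}])

```text
clock: 10.32
tool_pos: [0.4503, 0.2278, 0.193]
tcp_rot: [-0.346, -3.119, 0.002]
ft_force: [-0.3, 0.4, 0.7]
gripper_width: 0.0442
grasp_force: 0.0
```

```bash
python3 - <<'E'
from h import *
st=arm.get_state(); T=R.from_rotvec(st['tcp_rot']).as_matrix()
print(st['tool_pos'],ang(T[:,1]))
c,P=shot("wrist"); save("w4",c)
L=(P-st['tool_pos'])@T   # tool frame
Q=L.reshape(-1,3); z=P[...,2].ravel()
C=c.reshape(-1,3).max(1)
m=(z>.170)&(z<.185)&(abs(Q[:,1])<.03)&(abs(Q[:,0])<.08)&(C>60)
b=cv2.minAreaRect((Q[m,:2]*1000).astype(np.float32)); print("tile top in tool mm",m.sum(),b,np.percentile(z[m],[10,50,95]))
# finger tips in tool frame
k=(abs(Q[:,0])<.012)&(abs(Q[:,1])>.018)&(abs(Q[:,1])<.045)&(z>.19)&(z<.3); print("finger lowest z tool",np.percentile(Q[k,2],[50,95,99,100]).round(4),k.sum())
for n in("top","side"):
    c,P=shot(n);Q=(P-st['tool_pos'])@T;Q=Q.reshape(-1,3);z=P[...,2].ravel()
    m=(z>.165)&(z<.184)&(abs(Q[:,1])<.05)&(abs(Q[:,0])<.08); b=cv2.minAreaRect((Q[m,:2]*1000).astype(np.float32)); print(n,m.sum(),b)
    k=(abs(Q[:,0])<.015)&(abs(Q[:,1])<.06)&(z>.19)&(z<.3); print(" tips",np.percentile(Q[k,2],[50,95,99,100]).round(4) if k.sum() else "",k.sum())
E
```

```text
[0.45025778 0.22783338 0.19301263] 77.32486671980853
tile top in tool mm 3917 ((1.5754051208496094, 1.0838947296142578), (9.854347229003906, 108.3139419555664), 89.45289611816406) [0.17748842 0.17842207 0.1794797 ]
finger lowest z tool [-0.0736 -0.0442 -0.0397 -0.0371] 11105
top 284 ((-35.371910095214844, -0.21581411361694336), (11.130443572998047, 53.987953186035156), 89.9671859741211)
 tips  0
side 511 ((-0.002292633056640625, 1.760899543762207), (16.318180084228516, 120.12355041503906), 88.83316802978516)
 tips [-0.0585 -0.0412 -0.0384 -0.0377] 236
```

View pics/w4.png

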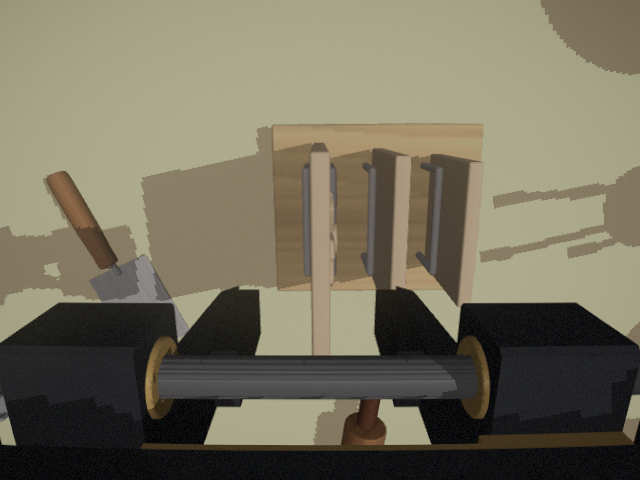

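The tile top (column 320) is centred between the fingers and the flower is on the right, which is tool +y. Depth puts the tips 37 mm behind the reported TCP, so going down 80 mm leaves the tips 28 mm below the tile's top edge.

Emit:
drive_tool(increments=[{"dx": 0, "dy": 0.05, "dz": 2, "rx": 0, "ry": 0, "rz": 0, "fingers": 0.5}, {"dx": 0, "dy": 0, "dz": 2, "rx": 0, "ry": 0, "rz": 0, "fingers": 0.5}, {"dx": 0, "dy": 0, "dz": 2, "rx": 0, "ry": 0, "rz": 0, "fingers": 0.5}, {"dx": 0, "dy": 0, "dz": 1.5, "rx": 0, "ry": 0, "rz": 0, "fingers": 0.5}, {"dx": 0, "dy": 0, "dz": 0.5, "rx": 0, "ry": 0, "rz": 0, "fingers": 0.5}, {"dx": 0, "dy": 0, "dz": 0, "rx": 0, "ry": 0, "rz": 0, "fingers": 0}, {"dx": 0, "dy": 0, "dz": 0, "rx": 0, "ry": 0, "rz": 0, "fingers": 0}, {"dx": 0, "dy": 0, "dz": 0, "rx": 0, "ry": 0, "rz": 0, "fingers": 0}, {"dx": 0, "dy": 0, "dz": 0, "rx": 0, "ry": 0, "rz": 0, "fingers": 0}, {"dx": 0, "dy": 0, "dz": 0, "rx": 0, "ry": 0, "rz": 0, "fingers": 0}, {"dx": 0, "dy": 0, "dz": 0, "rx": 0, "ry": 0, "rz": 0, "fingers": 0}, {"dx": 0, "dy": 0, "dz": 0, "rx": 0, "ry": 0, "rz": 0, "fingers": 0}], newtons=30)

```text
clock: 11.47
tool_pos: [0.4521, 0.2288, 0.1158]
tcp_rot: [0.353, 3.12, 0.001]
ft_force: [-0.2, -0.1, 3.9]
gripper_width: 0.0099
grasp_force: 30.0
```

Emit:
drive_tool(increments=[{"dx": 0, "dy": 0, "dz": -0.5, "rx": 0, "ry": 0, "rz": 0, "fingers": 0}, {"dx": 0, "dy": 0, "dz": -1, "rx": 0, "ry": 0, "rz": 0, "fingers": 0}, {"dx": 0, "dy": 0, "dz": -1.5, "rx": 0, "ry": 0, "rz": 0, "fingers": 0}, {"dx": 0, "dy": 0, "dz": -1.5, "rx": 0, "ry": 0, "rz": 0, "fingers": 0}, {"dx": 0, "dy": 0, "dz": -1.5, "rx": 0, "ry": 0, "rz": 0, "fingers": 0}, {"dx": 0, "dy": 0, "dz": -1.5, "rx": 0, "ry": 0, "rz": 0, "fingers": 0}, {"dx": 0, "dy": 0, "dz": -1.5, "rx": 0, "ry": 0, "rz": 0, "fingers": 0}, {"dx": 0, "dy": 0, "dz": -1.5, "rx": 0, "ry": 0, "rz": 0, "fingers": 0}, {"dx": 0, "dy": 0, "dz": -1.5, "rx": 0, "ry": 0, "rz": 0, "fingers": 0}, {"dx": 0, "dy": 0, "dz": -1.5, "rx": 0, "ry": 0, "rz": 0, "fingers": 0}, {"dx": 0, "dy": 0, "dz": -1.5, "rx": 0, "ry": 0, "rz": 0, "fingers": 0}, {"dx": 0, "dy": 0, "dz": 0, "rx": 0, "ry": 0, "rz": 0, "fingers": 0}])

```text
clock: 12.47
tool_pos: [0.4528, 0.2289, 0.2684]
tcp_rot: [0.353, 3.117, 0.003]
ft_force: [-0.5, -0.5, -3.3]
gripper_width: 0.0098
grasp_force: 30.0
```

```bash
python3 - <<'E'
from h import *
st=arm.get_state(); print(st['tool_pos'],st['ft_force'],st['gripper_width'])
T=R.from_rotvec(st['tcp_rot']).as_matrix()
c,P=shot("side"); Q=((P-st['tool_pos'])@T).reshape(-1,3); m=(abs(Q[:,1])<.02)&(abs(Q[:,0])<.075)&(Q[:,2]>-.03)
print("tile in tool: z",np.percentile(Q[m,2],[50,98,99.7]).round(4),"x",np.percentile(Q[m,0],[.5,99.5]).round(4),"y",np.percentile(Q[m,1],[5,50,95]).round(4),m.sum())
# back plane fit
k=m&(Q[:,1]<0.003); A=np.c_[Q[k][:,[0,2]],np.ones(k.sum())]; print(np.linalg.lstsq(A,Q[k][:,1],rcond=None)[0].round(4))
# target: tilt 20 at easel; tool tcp = bottom centre - dist*toolz
go([.5455,-.2285,.32-.037],10.2,20)
E
```

```text
[0.45279115 0.22892213 0.26839046] [-0.51254639 -0.46927174 -3.27098079] 0.009783095476805807
tile in tool: z [0.0483 0.252  0.2677] x [-0.0702  0.07  ] y [-0.0117 -0.0037  0.0085] 5061
[-0.0049 -0.0215 -0.0032]
turn [-0.3056 -0.202   1.1552] shift cm in target axes [-46.66   1.58  -1.18] in present axes [-19.32 -42.48  -1.65] world [ 0.0933 -0.4573  0.0165]
```

Emit:
drive_tool(increments=[{"dx": -0.7, "dy": -1.5, "dz": 0, "rx": 0, "ry": 0, "rz": 0, "fingers": 0}, {"dx": -1.24, "dy": -2.73, "dz": -0.3, "rx": 0, "ry": 0, "rz": 0, "fingers": 0}, {"dx": -1.24, "dy": -2.73, "dz": -0.3, "rx": 0, "ry": 0, "rz": 0, "fingers": 0}, {"dx": -1.24, "dy": -2.73, "dz": -0.3, "rx": 0, "ry": 0, "rz": 0, "fingers": 0}, {"dx": -1.24, "dy": -2.73, "dz": -0.3, "rx": 0, "ry": 0, "rz": 0, "fingers": 0}, {"dx": -1.24, "dy": -2.73, "dz": -0.3, "rx": 0, "ry": 0, "rz": 0, "fingers": 0}, {"dx": -1.24, "dy": -2.73, "dz": 0, "rx": 0, "ry": 0, "rz": 0, "fingers": 0}, {"dx": -1.24, "dy": -2.73, "dz": 0, "rx": 0, "ry": 0, "rz": 0, "fingers": 0}, {"dx": -1.24, "dy": -2.73, "dz": 0, "rx": 0, "ry": 0, "rz": 0, "fingers": 0}, {"dx": -1.24, "dy": -2.73, "dz": 0, "rx": 0, "ry": 0, "rz": 0, "fingers": 0}, {"dx": -1.24, "dy": -2.73, "dz": 0, "rx": 0, "ry": 0, "rz": 0, "fingers": 0}, {"dx": -1.24, "dy": -2.73, "dz": 0, "rx": 0, "ry": 0, "rz": 0, "fingers": 0}, {"dx": -1.24, "dy": -2.73, "dz": 0, "rx": 0, "ry": 0, "rz": 0, "fingers": 0}, {"dx": -1.24, "dy": -2.73, "dz": 0, "rx": 0, "ry": 0, "rz": 0, "fingers": 0}, {"dx": -1.24, "dy": -2.73, "dz": 0, "rx": 0, "ry": 0, "rz": 0, "fingers": 0}, {"dx": -1.24, "dy": -2.73, "dz": 0, "rx": 0, "ry": 0, "rz": 0, "fingers": 0}, {"dx": -0.7, "dy": -1.5, "dz": 0, "rx": 0, "ry": 0, "rz": 0, "fingers": 0}])

```text
clock: 13.93
tool_pos: [0.5475, -0.2474, 0.2778]
tcp_rot: [-0.356, -3.119, -0.0]
ft_force: [-0.3, -0.3, -3.9]
gripper_width: 0.0093
grasp_force: 30.0
```

Emit:
drive_tool(increments=[{"dx": 0, "dy": 0, "dz": 0, "rx": 0, "ry": 0, "rz": 0.0973, "fingers": 0}, {"dx": 0, "dy": 0, "dz": 0, "rx": 0, "ry": 0, "rz": 0.0973, "fingers": 0}, {"dx": 0, "dy": 0, "dz": 0, "rx": 0, "ry": 0, "rz": 0.0973, "fingers": 0}, {"dx": 0, "dy": 0, "dz": 0, "rx": 0, "ry": 0, "rz": 0.0973, "fingers": 0}, {"dx": 0, "dy": 0, "dz": 0, "rx": 0, "ry": 0, "rz": 0.0973, "fingers": 0}, {"dx": 0, "dy": 0, "dz": 0, "rx": 0, "ry": 0, "rz": 0.0973, "fingers": 0}, {"dx": 0, "dy": 0, "dz": 0, "rx": 0, "ry": 0, "rz": 0.0973, "fingers": 0}, {"dx": 0, "dy": 0, "dz": 0, "rx": 0, "ry": 0, "rz": 0.0973, "fingers": 0}, {"dx": 0, "dy": 0, "dz": 0, "rx": 0, "ry": 0, "rz": 0.0973, "fingers": 0}, {"dx": 0, "dy": 0, "dz": 0, "rx": 0, "ry": 0, "rz": 0.0973, "fingers": 0}, {"dx": 0, "dy": 0, "dz": 0, "rx": 0, "ry": 0, "rz": 0.0973, "fingers": 0}, {"dx": 0, "dy": 0, "dz": 0, "rx": 0, "ry": 0, "rz": 0.0973, "fingers": 0}, {"dx": 0, "dy": 0, "dz": 0, "rx": -0.0873, "ry": 0, "rz": 0, "fingers": 0}, {"dx": 0, "dy": 0, "dz": 0, "rx": -0.0873, "ry": 0, "rz": 0, "fingers": 0}, {"dx": 0, "dy": 0, "dz": 0, "rx": -0.0873, "ry": 0, "rz": 0, "fingers": 0}, {"dx": 0, "dy": 0, "dz": 0, "rx": -0.0873, "ry": 0, "rz": 0, "fingers": 0}, {"dx": 0, "dy": 0, "dz": 0, "rx": 0, "ry": 0, "rz": 0, "fingers": 0}, {"dx": 0, "dy": 0, "dz": 0, "rx": 0, "ry": 0, "rz": 0, "fingers": 0}])

```text
clock: 15.43
tool_pos: [0.5463, -0.2444, 0.2782]
tcp_rot: [1.861, 2.219, 0.389]
ft_force: [0.0, -0.1, -3.9]
gripper_width: 0.0097
grasp_force: 30.0
```

```bash
cat >> h.py <<'E'
def tile(n):
    """tile in the easel frame, from one camera: back/front plane + lowest edge"""
    c,P=shot(n); a=np.radians(10.2); d=P-[.5455,-.2285,0]
    E=np.dstack([d[...,0]*np.cos(a)+d[...,1]*np.sin(a),-d[...,0]*np.sin(a)+d[...,1]*np.cos(a),d[...,2]])
    return c,E
E
python3 - <<'E'
from h import *
st=arm.get_state(); T=R.from_rotvec(st['tcp_rot']).as_matrix(); print(st['tool_pos'],st['clock'],"yaw",ang(T[:,1]),"Z",T[:,2].round(3))
out=[]
for n in("side","top"):
    c,P=shot(n); Q=((P-st['tool_pos'])@T).reshape(-1,3); m=(abs(Q[:,1])<.02)&(abs(Q[:,0])<.08)&(Q[:,2]>-.03)&(Q[:,2]<.12)
    print(n,m.sum(),"z",np.percentile(Q[m,2],[1,50,99,99.8]).round(4),"x",np.percentile(Q[m,0],[.5,99.5]).round(4),"y",np.percentile(Q[m,1],[5,25,50,75,95]).round(4))
    k=m&(abs(Q[:,0])<.055)&(Q[:,2]<.09); A=np.c_[Q[k][:,[0,2]],np.ones(k.sum())]; r=least_squares(lambda v:A@v-Q[k,1],[0,0,0],loss="soft_l1",f_scale=.001); print("  plane",r.x.round(4))
    out.append(c[50:430,230:560])
save("st5",np.hstack(out))
E
```

```text
[ 0.5463406  -0.24442072  0.27815186] 15.4333 yaw 10.013772114125116 Z [ 0.333  0.061 -0.941]
side 1681 z [-0.0279  0.0332  0.0952  0.0969] x [-0.0601  0.0584] y [-0.007  -0.0067 -0.0065 -0.0056  0.0013]
  plane [-0.0033 -0.0016 -0.0066]
top 2704 z [-0.0283  0.0319  0.0944  0.0957] x [-0.0605  0.0582] y [0.0027 0.0053 0.0058 0.0064 0.01  ]
  plane [-0.0112 -0.011   0.0066]
```

View pics/st5.png

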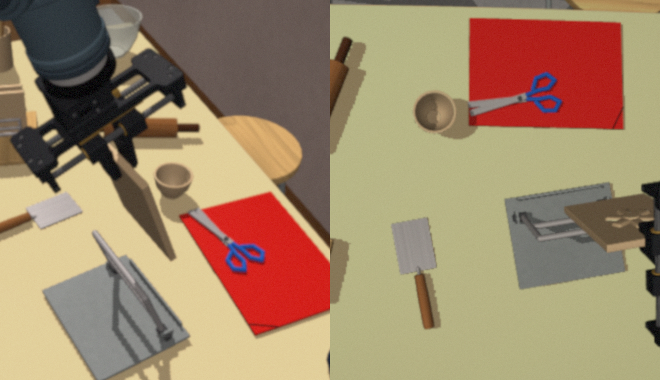

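The side and top views show the tile held square in the grip, flower facing out and up, above the easel, with the backrest up. Its bottom lies at tool z = +95.5 mm in both cameras.

```bash
cat >> h.py <<'E'
def place(bx,by,bz,zoff=.0955,yaw=10.2,tilt=20):
    a=np.radians(yaw);t=np.radians(tilt);ex=np.r_[np.cos(a),np.sin(a),0];ey=np.r_[-np.sin(a),np.cos(a),0];up=np.r_[0,0,1.]
    b=np.r_[.5455,-.2285,0]+ex*bx+ey*by+up*bz; Y=ex*np.cos(t)+up*np.sin(t);Z=ex*np.sin(t)-up*np.cos(t);X=ey
    go(b-zoff*Z+.0005*Y+.001*X,yaw,tilt)
E
python3 - <<'E'
from h import *
place(.0465,0,.065); place(.0465,0,.0137)
E
```

```text
turn [-0.0021 -0.0001 -0.0004] shift cm in target axes [ 1.74 -2.91 12.22] in present axes [ 1.73 -2.88 12.23] world [ 0.0112  0.0197 -0.1248]
turn [-0.0021 -0.0001 -0.0004] shift cm in target axes [ 1.74 -4.66 17.04] in present axes [ 1.73 -4.63 17.05] world [ 0.0112  0.0197 -0.1761]
```

Emit:
drive_tool(increments=[{"dx": 0.87, "dy": 0.68, "dz": 0.25, "rx": 0, "ry": 0, "rz": 0, "fingers": 0}, {"dx": 0.87, "dy": 0.68, "dz": 0.25, "rx": 0, "ry": 0, "rz": 0, "fingers": 0}, {"dx": 0, "dy": -0.3, "dz": 0.82, "rx": 0, "ry": 0, "rz": 0, "fingers": 0}, {"dx": 0, "dy": -0.6, "dz": 1.65, "rx": 0, "ry": 0, "rz": 0, "fingers": 0}, {"dx": 0, "dy": -0.6, "dz": 1.65, "rx": 0, "ry": 0, "rz": 0, "fingers": 0}, {"dx": 0, "dy": -0.6, "dz": 1.65, "rx": 0, "ry": 0, "rz": 0, "fingers": 0}, {"dx": 0, "dy": -0.6, "dz": 1.65, "rx": 0, "ry": 0, "rz": 0, "fingers": 0}, {"dx": 0, "dy": -0.6, "dz": 1.65, "rx": 0, "ry": 0, "rz": 0, "fingers": 0}, {"dx": 0, "dy": -0.6, "dz": 1.65, "rx": 0, "ry": 0, "rz": 0, "fingers": 0}, {"dx": 0, "dy": -0.37, "dz": 1.0, "rx": 0, "ry": 0, "rz": 0, "fingers": 0}, {"dx": 0, "dy": 0, "dz": 0, "rx": 0, "ry": 0, "rz": 0, "fingers": 0}, {"dx": 0, "dy": 0, "dz": 0, "rx": 0, "ry": 0, "rz": 0, "fingers": 0}])

```text
clock: 16.53
tool_pos: [0.5594, -0.2241, 0.1546]
tcp_rot: [1.856, 2.22, 0.392]
ft_force: [0.5, -0.9, -3.6]
gripper_width: 0.0101
grasp_force: 30.0
```

```bash
cat >> h.py <<'E'
def chk():
    st=arm.get_state(); T=R.from_rotvec(st['tcp_rot']).as_matrix(); print(st['tool_pos'],st['clock'],st['ft_force'].round(1),"tilt",np.degrees(np.arccos(-T[2,2])))
    a=np.radians(10.2);M=np.array([[np.cos(a),-np.sin(a),0],[np.sin(a),np.cos(a),0],[0,0,1]])
    for n in("side","top"):
        c,P=shot(n); print(n,"rest",restfit(P,far=.062))
        dn=np.array([.001,-.0012,0])*(1 if n=="side" else -1)  # camera bias to the mean
        Q=((P+dn-st['tool_pos'])@T).reshape(-1,3); W=((P+dn-[.5455,-.2285,0])@M).reshape(-1,3)
        m=(abs(Q[:,1])<.016)&(abs(Q[:,0])<.08)&(Q[:,2]>-.03)&(Q[:,2]<.105)&(W[:,2]>.027)
        f=m&((Q[:,1]>0) if n=="top" else (Q[:,1]<0))&(abs(Q[:,0])<.052)
        A=np.c_[W[f][:,[1,2]],np.ones(f.sum())]; r=least_squares(lambda v:A@v-W[f,0],[0,0,0],loss="soft_l1",f_scale=.001).x
        print("  ",f.sum(),"W y-range",np.percentile(W[m,1],[.5,99.5]).round(4),"face x at ledge",(r[2]+.012*r[1]).round(4),"lean deg",np.degrees(np.arctan(-r[1])).round(1),"skew",np.degrees(r[0]).round(1))
    return c
E
python3 - <<'E'
from h import *
chk(); place(.0465,0,.0137)
E
```

```text
[ 0.55942695 -0.22414666  0.15457608] 16.5333 [ 0.5 -0.9 -3.6] tilt 19.95680391842895
side rest (array([ 1.2184e+00, -2.0000e-04,  1.6000e-03]), np.int64(366), np.float64(0.0004))
   525 W y-range [-0.0601  0.0563] face x at ledge 0.0596 lean deg 19.8 skew -0.2
top rest (array([ 1.2259e+00,  4.0000e-04, -1.5000e-03]), np.int64(195), np.float64(0.0005))
   1409 W y-range [-0.0568  0.0614] face x at ledge 0.0707 lean deg 19.5 skew -0.4
turn [0.0014 0.0014 0.0006] shift cm in target axes [ 0.03 -1.88  4.93] in present axes [ 0.04 -1.89  4.93] world [-0.0008  0.0002 -0.0528]
```

Emit:
drive_tool(increments=[{"dx": 0, "dy": -0.31, "dz": 0.87, "rx": 0, "ry": 0, "rz": 0, "fingers": 0}, {"dx": 0, "dy": -0.31, "dz": 0.87, "rx": 0, "ry": 0, "rz": 0, "fingers": 0}, {"dx": 0, "dy": -0.31, "dz": 0.87, "rx": 0, "ry": 0, "rz": 0, "fingers": 0}, {"dx": 0, "dy": -0.31, "dz": 0.87, "rx": 0, "ry": 0, "rz": 0, "fingers": 0}, {"dx": 0, "dy": -0.2, "dz": 0.55, "rx": 0, "ry": 0, "rz": 0, "fingers": 0}, {"dx": 0, "dy": -0.1, "dz": 0.28, "rx": 0, "ry": 0, "rz": 0, "fingers": 0}, {"dx": 0, "dy": 0, "dz": 0, "rx": 0, "ry": 0, "rz": 0, "fingers": 0}, {"dx": 0, "dy": 0, "dz": 0, "rx": 0, "ry": 0, "rz": 0, "fingers": 0}])

```text
clock: 17.3
tool_pos: [0.5597, -0.2248, 0.1092]
tcp_rot: [1.856, 2.218, 0.391]
ft_force: [0.7, -0.8, -2.9]
gripper_width: 0.0098
grasp_force: 30.0
```

Emit:
drive_tool(increments=[{"dx": 0, "dy": -0.034, "dz": 0.094, "rx": 0, "ry": 0, "rz": 0, "fingers": 0}, {"dx": 0, "dy": -0.034, "dz": 0.094, "rx": 0, "ry": 0, "rz": 0, "fingers": 0}, {"dx": 0, "dy": 0, "dz": 0, "rx": 0, "ry": 0, "rz": 0, "fingers": 0}])

```text
clock: 17.55
tool_pos: [0.5598, -0.2249, 0.1076]
tcp_rot: [1.855, 2.218, 0.391]
ft_force: [0.3, 0.3, -4.4]
gripper_width: 0.0099
grasp_force: 30.0
```

```bash
python3 - <<'E'
from h import *
chk(); place(.0465,0,.0137)
E
```

```text
[ 0.55979093 -0.22488393  0.10758276] 17.55 [ 0.3  0.3 -4.4] tilt 20.02397593769601
side rest (array([ 1.2189e+00, -3.0000e-04,  1.5000e-03]), np.int64(292), np.float64(0.0005))
   290 W y-range [-0.0758  0.0254] face x at ledge 0.0528 lean deg 26.1 skew 1.6
top rest (array([ 1.2279e+00,  4.0000e-04, -1.6000e-03]), np.int64(201), np.float64(0.0006))
   1156 W y-range [-0.0571  0.0791] face x at ledge 0.0535 lean deg 19.6 skew -0.3
turn [ 0.0004  0.0004 -0.    ] shift cm in target axes [-0.01 -0.17  0.36] in present axes [-0.01 -0.17  0.36] world [-0.0004 -0.0001 -0.004 ]
```

Emit:
drive_tool(increments=[{"dx": 0, "dy": -0.034, "dz": 0.094, "rx": 0, "ry": 0, "rz": 0, "fingers": 0}, {"dx": 0, "dy": -0.034, "dz": 0.094, "rx": 0, "ry": 0, "rz": 0, "fingers": 0}, {"dx": 0, "dy": -0.017, "dz": 0.047, "rx": 0, "ry": 0, "rz": 0, "fingers": 0}, {"dx": 0, "dy": 0, "dz": 0, "rx": 0, "ry": 0, "rz": 0, "fingers": 0}])

```text
clock: 17.98
tool_pos: [0.56, -0.2251, 0.1056]
tcp_rot: [1.854, 2.218, 0.391]
ft_force: [-2.8, 1.5, 3.2]
gripper_width: 0.0097
grasp_force: 30.0
```

Emit:
drive_tool(increments=[{"dx": 0, "dy": -0.034, "dz": 0.094, "rx": 0, "ry": 0, "rz": 0, "fingers": 0}, {"dx": 0, "dy": 0, "dz": 0, "rx": 0, "ry": 0, "rz": 0, "fingers": 0}])

```text
clock: 18.15
tool_pos: [0.5605, -0.2253, 0.1057]
tcp_rot: [1.853, 2.217, 0.392]
ft_force: [-6.1, 3.0, 9.6]
gripper_width: 0.0098
grasp_force: 30.1
```

There is contact on the ledge: fz went from -4 to +10 N. I'll ease off by 1 mm, then open the fingers slowly.

Emit:
drive_tool(increments=[{"dx": 0, "dy": 0.034, "dz": -0.094, "rx": 0, "ry": 0, "rz": 0, "fingers": 0}, {"dx": 0, "dy": 0, "dz": 0, "rx": 0, "ry": 0, "rz": 0, "fingers": 0}], newtons=15)

```text
clock: 18.32
tool_pos: [0.5601, -0.2251, 0.1056]
tcp_rot: [1.854, 2.217, 0.391]
ft_force: [-1.8, 0.7, 4.8]
gripper_width: 0.0098
grasp_force: 15.0
```

Emit:
drive_tool(increments=[{"dx": 0, "dy": 0, "dz": 0, "rx": 0, "ry": 0, "rz": 0, "fingers": 0.13}, {"dx": 0, "dy": 0, "dz": 0, "rx": 0, "ry": 0, "rz": 0, "fingers": 0.15}, {"dx": 0, "dy": 0, "dz": 0, "rx": 0, "ry": 0, "rz": 0, "fingers": 0.17}, {"dx": 0, "dy": 0, "dz": 0, "rx": 0, "ry": 0, "rz": 0, "fingers": 0.19}, {"dx": 0, "dy": 0, "dz": 0, "rx": 0, "ry": 0, "rz": 0, "fingers": 0.21}, {"dx": 0, "dy": 0, "dz": 0, "rx": 0, "ry": 0, "rz": 0, "fingers": 0.23}, {"dx": 0, "dy": 0, "dz": 0, "rx": 0, "ry": 0, "rz": 0, "fingers": 0.25}, {"dx": 0, "dy": 0, "dz": 0, "rx": 0, "ry": 0, "rz": 0, "fingers": 0.27}, {"dx": 0, "dy": 0, "dz": 0, "rx": 0, "ry": 0, "rz": 0, "fingers": 0.29}, {"dx": 0, "dy": 0, "dz": 0, "rx": 0, "ry": 0, "rz": 0, "fingers": 0.31}, {"dx": 0, "dy": 0, "dz": 0, "rx": 0, "ry": 0, "rz": 0, "fingers": 0.31}])

```text
clock: 19.23
tool_pos: [0.5597, -0.2247, 0.1049]
tcp_rot: [1.855, 2.218, 0.391]
ft_force: [0.6, -0.1, 0.3]
gripper_width: 0.0271
grasp_force: 0.0
```

```bash
python3 - <<'E'
from h import *
chk()
E
```

```text
[ 0.55966154 -0.22472641  0.10485945] 19.2333 [ 0.6 -0.1  0.3] tilt 20.006452140485987
side rest (array([ 1.2201e+00, -3.0000e-04,  1.4000e-03]), np.int64(268), np.float64(0.0004))
   167 W y-range [-0.0766  0.0559] face x at ledge 0.0257 lean deg 15.3 skew 1.8
top rest (array([ 1.2253e+00,  5.0000e-04, -1.4000e-03]), np.int64(206), np.float64(0.0005))
   1032 W y-range [-0.0568  0.08  ] face x at ledge 0.0528 lean deg 21.0 skew -0.8
```

The tile now leans 21° on the rest and the wrist is unloaded. Withdraw along the tool axis.

Emit:
drive_tool(increments=[{"dx": 0, "dy": 0, "dz": -0.5, "rx": 0, "ry": 0, "rz": 0, "fingers": 0.31}, {"dx": 0, "dy": 0, "dz": -1, "rx": 0, "ry": 0, "rz": 0, "fingers": 0.31}, {"dx": 0, "dy": 0, "dz": -1, "rx": 0, "ry": 0, "rz": 0, "fingers": 0.31}, {"dx": 0, "dy": 0, "dz": -1.5, "rx": 0, "ry": 0, "rz": 0, "fingers": 0.31}, {"dx": 0, "dy": 0, "dz": -2, "rx": 0, "ry": 0, "rz": 0, "fingers": 0.31}, {"dx": 0, "dy": 0, "dz": -3, "rx": 0, "ry": 0, "rz": 0, "fingers": 0.31}, {"dx": 0, "dy": 0, "dz": -3, "rx": 0, "ry": 0, "rz": 0, "fingers": 0.31}, {"dx": 0, "dy": 0, "dz": -3, "rx": 0, "ry": 0, "rz": 0, "fingers": 0.31}, {"dx": 0, "dy": 0, "dz": 0, "rx": 0, "ry": 0, "rz": 0, "fingers": 0.31}, {"dx": 0, "dy": 0, "dz": 0, "rx": 0, "ry": 0, "rz": 0, "fingers": 0.31}, {"dx": 0, "dy": 0, "dz": 0, "rx": 0, "ry": 0, "rz": 0, "fingers": 0.31}, {"dx": 0, "dy": 0, "dz": 0, "rx": 0, "ry": 0, "rz": 0, "fingers": 0.31}])

```text
clock: 20.33
tool_pos: [0.5087, -0.2333, 0.2447]
tcp_rot: [1.857, 2.22, 0.392]
ft_force: [0.3, 0.1, -0.8]
gripper_width: 0.0273
grasp_force: 0.0
```

```bash
python3 - <<'E'
from h import *
a=np.radians(10.2);M=np.array([[np.cos(a),-np.sin(a),0],[np.sin(a),np.cos(a),0],[0,0,1]]); out=[]
for n in("side","top"):
    c,P=shot(n); dn=np.array([.001,-.0012,0])*(1 if n=="side" else -1); W=((P+dn-[.5455,-.2285,0])@M).reshape(-1,3)
    print(n,restfit(P,far=.062)); out.append(c[50:430,230:560])
    m=(abs(W[:,1])<.055)&(W[:,2]>.03)&(W[:,2]<.158)&(W[:,0]>-.03)&(W[:,0]<.07)&(W[:,2]>.13 if n=="side" else W[:,2]>.03)
    A=np.c_[W[m][:,[1,2]],np.ones(m.sum())]; r=least_squares(lambda v:A@v-W[m,0],[0,0,0],loss="soft_l1",f_scale=.001).x
    k=(W[:,2]>.135)&(W[:,2]<.18)&(abs(W[:,0]+.01)<.04)&(abs(W[:,1])<.1)
    print(m.sum(),"face x at ledge",r[2]+.012*r[1],"lean",np.degrees(np.arctan(-r[1])),"skew",np.degrees(r[0]),"y range",np.percentile(W[k,1],[.5,99.5]),"top z",np.percentile(W[k,2],99))
save("st9",np.hstack(out)); print(arm.get_state()['ft_force'],arm.get_state()['clock'])
E
```

```text
side (array([ 1.2185e+00, -3.0000e-04,  1.5000e-03]), np.int64(365), np.float64(0.0004))
91 face x at ledge 0.040600035802012414 lean 21.11596086764601 skew -0.04089488368820482 y range [-0.06030618  0.05971334] top z 0.16456207249068708
top (array([ 1.2221e+00,  7.0000e-04, -1.4000e-03]), np.int64(227), np.float64(0.0005))
2212 face x at ledge 0.053479827931905075 lean 21.869276199960314 skew -0.0345105602395983 y range [-0.05786753  0.06103779] top z 0.16567669074653368
[ 0.00535127 -0.7194755  -0.99579643] 20.4333
```

View pics/st9.png

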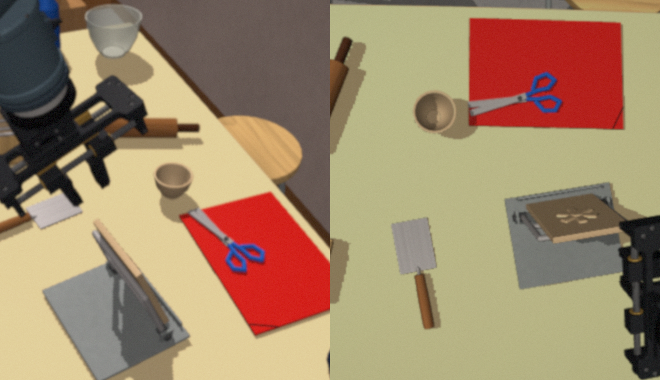

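The tile stands on the ledge, leaning about 21.5° on the raised rest. It is centred to within about 1 mm and square, with the flower facing out (575,215 in the right half of the picture). The gripper is clear, so I'm handing in.

```bash
python3 -c "
from h import *
print(arm.close_job())"
```

```text
the job is handed in; nothing more can be done
None
```

The backrest is up at its stop (about 1.22 rad) and the flower tile stands released in the middle of the ledge, leaning back about 21° with the flower facing out; I handed the job in at about 20 s, with no verdict returned. The fingertips were really about 37 mm short of the reported TCP, so the first grip on the bar closed on air, and I set heights from camera depth after that.

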